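# Make up two painting-class kits of clay figures and paint

### The arm

A 7-joint arm with a two-finger parallel gripper is mounted at the origin on the work surface. World frame = base frame: x ahead of the robot, y to its left, z up, the work surface at z = 0. Lengths are in m, angles in rad, forces in N, time in s.
With the tool pointing down it reaches from about 0.425 to 0.95 m from the base axis. Payload 4.7 kg.
Tool frame: the origin (TCP) lies midway between the tips of the shut fingers; the grasp point (between the pads) lies 19 mm behind it; z points along the fingers, y is the line along which they close (so a half turn about z gives the same grasp; the last joint's range is limited). The gripper opens to 87 mm and grips with 3 to 60 N. Pads are 19 mm wide; open, the fingers measure 117 mm over their backs; the gripper's body (75 mm by 190 mm) begins 51 mm behind the grasp point.
Start: joints at [1.145, 0.469, -0.049, 1.532, 0.024, 1.141, -0.082], TCP at [0.261, -0.623, 0.223] pointing down, gripper open.
Joint ranges: [-2.59, 2.59], [-0.33, 1.99], [-1.39, 1.29], [0.1, 2.45], [-1.04, 4.18], [0.21, 1.99], [-2.66, 2.66]. Speed limits (rad/s): [2.57, 2.57, 3.14, 3.14, 3.14, 3.14, 3.14].

### API

Orientations are given as [roll, pitch, yaw] about the fixed x, y, z axes, in that order (R = Rz(yaw) Ry(pitch) Rx(roll)).
In Python, from station import sense, read_camera, camera_params, hand_in gives the robot as it stands.
- The arm moves only by the shell command python3 -m creep 'ROWS' [FORCE]. ROWS is a JSON object of lists of equal length, an entry for each row: "translation": the shift along the tool's x, y, z normalised to -1 to 1, where 1 is 50 cm, a list of three; "twist": the turn about the tool's z normalised to -1 to 1, where 1 is 90 degrees; "jaw": the opening, from -1 (shut) to 1 (fully open). A call has exactly 5 rows; each row shifts and turns the commanded pose from where the row before left it, along the tool's axes as they then stand; what a row does not reach is not made up. A row lasts 1/10 s, in which the tool goes at most 50 mm and 8.59 degrees, less where a joint would pass 70% of its speed; a pose out of reach is approached as far as the arm can. A call with a number of a shift or a turn outside -1 to 1 is refused whole. A call with a gripper value outside its range is refused whole. The fingers move at their own pace and stop on an object; FORCE is the grip in N (left out, the last holds). Time passes only in rows, so rows that do not move let the fingers close, or fill a call up. It gives the time, the measured TCP pose, the force, the opening and the grip force at its end, in the units of the state.
- sense(): the state, without advancing time (a new reading comes with each control period).
- read_camera(name): name is "side" or "top"; returns (picture, depth): 480x640x3 uint8, blue, green, red; 480x640 float32, m along the optical axis (not along the pixel's ray), 0 where there is no reading.
- camera_params(name): a dict with "K" (3x3 intrinsics, pixels), "view" (4x4, takes a point from world to camera coordinates). Camera axes: x right, y up, looking along -z (the intrinsics and any distortion apply to the point x, -y, -z); pixel columns grow to the right and rows downward; lengths in m; the calibration is good to about 2 mm. A picture is of the moment at which its call begins. camera_params takes no time and is no camera call.
- hand_in(): hands the job in; it is judged then, once.
The state is a dict: "time_s": time; "joint_pos": joint angles; "joint_velocities": joint speeds; "tau": joint torques, N m; "ee_pos": TCP position; "ee_rot": TCP orientation; "contact_force": force on the tool from outside, world axes, zero at the start; "ft_torque": the same for the moment, N m; "finger_gap": finger opening in m; "finger_force": force on a finger pad.
Only numpy, scipy, OpenCV 4.12 (cv2) and the standard library are available. Lean on these libraries where they do the work, as an engineer would, in place of code of your own. Each camera call takes 0.05 s, during which the arm holds its last target. There are 200 camera calls.

### The job

Make up the two kits for the painting class: the shepherd in the brimmed hat, the sheep and the small paint pot go on the tray with three compartments, the sheep lengthwise in the long compartment and the other two in one square compartment each; the kneeling woman and the large paint jar go on the tray with two compartments, one in each. Set every piece down upright and flat on the tray's floor without dropping it, and leave the woman with the pitcher, the brown bottle and the mixing dish standing where they are.

Things in the scene. Friction and masses are not known exactly. Their poses are not given: they have to be found in the camera images.
- shepherd: Bare terracotta figure of a standing shepherd, 85 mm high: round base 44 mm across and 8 mm thick, cloak a near-cylinder 31 mm across from 8 to 60 mm height (grip it there, at about 45 mm), wide round hat brim 32 mm across at 75 mm. Origin: centre of its underside; z up when it stands. About 0.1 kg.
- sheep: Bare terracotta sheep standing on a flat rectangular base 64 x 36 mm, 6 mm thick; 51 mm high at the head. Its woolly body is 26 mm wide (along its y), spans 21 to 43 mm in height and 44 mm in length (along its x); grip it across y. Head at its +x end. Origin: centre of its underside; z up when it stands. About 0.07 kg.
- small_pot: Small white plastic paint pot with a screw lid, 45 mm high; body 36 mm across, lid 38 mm across from 33 mm height up. Origin: centre of its underside; z up when it stands. About 0.05 kg.
- kneeler: Bare terracotta figure of a kneeling woman, 69 mm high, on a rectangular base 58 (x) x 44 (y) mm, 7 mm thick. Skirt and torso have flat sides 30 mm apart along its y, from 7 to 50 mm height, the torso 26 mm long about x = -3 mm; round head above, facing its +x. Grip it across y. Origin: centre of its underside; z up when it stands. About 0.09 kg.
- large_jar: Large off-white paint jar with a brass-coloured metal lid, 66 mm high; body 57 mm across up to 50 mm height, lid 55 mm across from 53 mm up. Origin: centre of its underside; z up when it stands. About 0.22 kg.
- long_tray: Loose wooden tray with dark edges and three compartments in a row, 70 (x) x 224 (y) mm, 0.45 kg. Floor 4 mm thick; walls and dividers 4 mm wide, tops 16 mm above the table. Along its y: the long compartment, 84 (y) x 62 (x) mm, centred at y = -66 mm; square compartments 62 x 62 mm centred at y = +11 and y = +77 mm. Origin: centre of its underside; its y axis runs along the row, z up.
- short_tray: Loose wooden tray with dark edges and two equal compartments, 88 (x) x 172 (y) mm, 0.45 kg. Floor 4 mm thick; walls and divider 4 mm wide, tops 16 mm above the table. Compartments 80 x 80 mm centred at y = -42 and y = +42 mm. Origin: centre of its underside; its y axis runs along the row, z up.
- pitcher_woman: Not part of a kit, leave it: loose bare terracotta figure of a standing woman in a bell skirt (44 mm across at the base) with a small pitcher on her head, 92 mm high. Origin: centre of its underside; z up when it stands. 
- varnish: Not part of a kit, leave it: loose brown glass bottle, 38 mm across, 87 mm high, with a narrow neck and black cap. Origin: centre of its underside; z up when it stands. 
- dish: Not part of a kit, leave it: low round white ceramic mixing dish with dabs of dried paint, 66 mm across, 11 mm high. Origin: centre of its underside; z up when it stands. 

How it is judged:
At the end, for the whole second after the job is handed in: Each piece stands in its compartment (sheep: the long one; the pairs either way round), centred within 15 mm (19 mm on the two-compartment tray), underside less than 9 mm above the tray's, tilt under 0.12 rad, released, at rest (x of sheep in the frame of long_tray between -0.015 and 0.015 m and y of sheep in the frame of long_tray between -0.081 and -0.051 m and ((x of shepherd in the frame of long_tray between -0.015 and 0.015 m and y of shepherd in the frame of long_tray between -0.004 and 0.026 m and x of small_pot in the frame of long_tray between -0.015 and 0.015 m and y of small_pot in the frame of long_tray between 0.062 and 0.092 m) or (x of shepherd in the frame of long_tray between -0.015 and 0.015 m and y of shepherd in the frame of long_tray between 0.062 and 0.092 m and x of small_pot in the frame of long_tray between -0.015 and 0.015 m and y of small_pot in the frame of long_tray between -0.004 and 0.026 m)) and ((x of kneeler in the frame of short_tray between -0.019 and 0.019 m and y of kneeler in the frame of short_tray between -0.061 and -0.023 m and x of large_jar in the frame of short_tray between -0.019 and 0.019 m and y of large_jar in the frame of short_tray between 0.023 and 0.061 m) or (x of kneeler in the frame of short_tray between -0.019 and 0.019 m and y of kneeler in the frame of short_tray between 0.023 and 0.061 m and x of large_jar in the frame of short_tray between -0.019 and 0.019 m and y of large_jar in the frame of short_tray between -0.061 and -0.023 m)) and z of shepherd in the frame of long_tray between 0 and 0.009 m and angle between each of shepherd, sheep, small_pot, kneeler, large_jar's own z axis and vertical below 0.12 rad and linear speed of each of shepherd, sheep, small_pot, kneeler, large_jar below 0.02 m/s and contact force between the fingers and shepherd below 0.1 N and z of sheep in the frame of long_tray between 0 and 0.009 m and contact force between the fingers and sheep below 0.1 N and z of small_pot in the frame of long_tray between 0 and 0.009 m and contact force between the fingers and small_pot below 0.1 N and z of kneeler in the frame of short_tray between 0 and 0.009 m and contact force between the fingers and kneeler below 0.1 N and z of large_jar in the frame of short_tray between 0 and 0.009 m and contact force between the fingers and large_jar below 0.1 N); the robot touches nothing.
It fails at once if a kit piece is dropped: in the air, touching nothing, with its underside more than 30 mm above the table ((height (world z) of shepherd above 0.03 m and contact force between anything else and shepherd below 0.02 N) or (height (world z) of sheep above 0.03 m and contact force between anything else and sheep below 0.02 N) or (height (world z) of small_pot above 0.03 m and contact force between anything else and small_pot below 0.02 N) or (height (world z) of kneeler above 0.03 m and contact force between anything else and kneeler below 0.02 N) or (height (world z) of large_jar above 0.03 m and contact force between anything else and large_jar below 0.02 N)).
It fails at once if the woman with the pitcher is knocked over or pushed more than 30 mm (distance of pitcher_woman from where it was at the start of the episode above 0.03 m or angle between pitcher_woman's own z axis and vertical above 0.35 rad).
It fails at once if the brown bottle is knocked over or pushed more than 30 mm (distance of varnish from where it was at the start of the episode above 0.03 m or angle between varnish's own z axis and vertical above 0.35 rad).
It fails at once if the mixing dish is knocked over or pushed more than 30 mm (distance of dish from where it was at the start of the episode above 0.03 m or angle between dish's own z axis and vertical above 0.35 rad).
It also fails if it takes over 128 s, if anything falls off the work surface, if the arm or the gripper's body presses on something with over 40 N, if the wrist force passes 120 N, or if a joint passes its speed limit or range.

## Working session

There is one attempt and no reset: what is moved stays moved. The work goes in short steps, Python scripts to look and compute and a shell command to move; the robot and the scene stay as the last step left them, time stands still between calls to the robot, and variables do not carry over. Pictures are saved under pics/ and viewed, at most 14 in all, crops included, and the job is handed in when it is done.

```bash
mkdir -p pics; cat > h.py <<'E'
import numpy as np,cv2
from station import *
def grab(n,f=None):
    p,d=read_camera(n)
    if f: cv2.imwrite('pics/'+f,p)
    return p,d
def world(n,d):
    c=camera_params(n);K=np.array(c['K']);V=np.linalg.inv(np.array(c['view']))
    v,u=np.mgrid[:d.shape[0],:d.shape[1]]
    P=np.stack([(u-K[0,2])/K[0,0]*d,-(v-K[1,2])/K[1,1]*d,-d],-1)
    return P@V[:3,:3].T+V[:3,3]
E
python3 - <<'E'
from h import *
for n in('top','side'):
    p,d=grab(n,n+'0.png');np.save(n+'0.npy',d);c=camera_params(n);print(n,{k:np.round(v,3).tolist() if k!='name' else v for k,v in c.items()})
s=sense();print(s)
E
```

```text
top {'K': [[459.253, 0.0, 313.712], [0.0, 459.253, 244.583], [0.0, 0.0, 1.0]], 'view': [[-0.009, -1.0, -0.02, 0.02], [0.997, -0.01, 0.072, -0.595], [-0.073, -0.019, 0.997, -1.028], [0.0, 0.0, 0.0, 1.0]]}
side {'K': [[541.504, 0.0, 317.071], [0.0, 541.504, 237.192], [0.0, 0.0, 1.0]], 'view': [[0.996, -0.093, 0.011, -0.57], [0.053, 0.654, 0.754, -0.062], [-0.078, -0.75, 0.656, -1.165], [0.0, 0.0, 0.0, 1.0]]}
{'time_s': 0.1, 'joint_pos': array([ 1.14508083,  0.46932515, -0.04858362,  1.53357444,  0.02410399,
        1.14099887, -0.08229786]), 'joint_velocities': array([-0.00120212, -0.00135394,  0.00027434, -0.00365155,  0.0007621 ,
        0.00012476, -0.0009456 ]), 'tau': array([ 7.75610788e-04, -5.09173000e+01, -8.10205517e-02, -2.36828524e+01,
       -6.14186819e-02,  3.44682403e-02,  5.29807426e-05]), 'ee_pos': array([ 0.26067264, -0.62205068,  0.22162838]), 'ee_rot': array([-3.13987390e+00,  6.88482556e-05,  3.96838262e-01]), 'contact_force': array([0.28323004, 0.47653067, 0.38627502]), 'ft_torque': array([-0.01625109,  0.00320622,  0.05135101]), 'finger_force': 0.0, 'finger_gap': 0.08664333044779267}
```

View pics/top0.png

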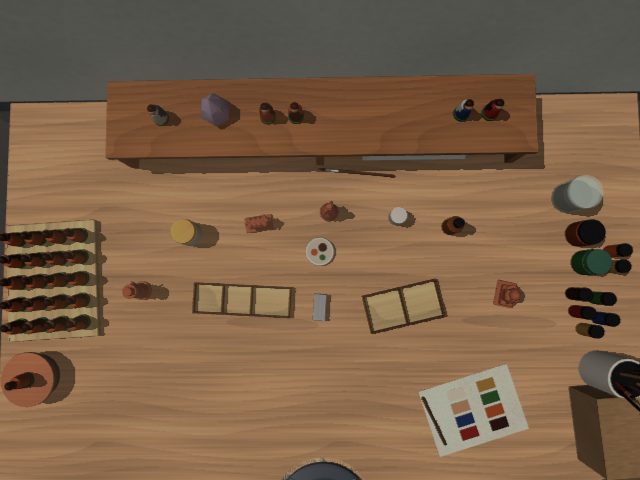

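View pics/side0.png

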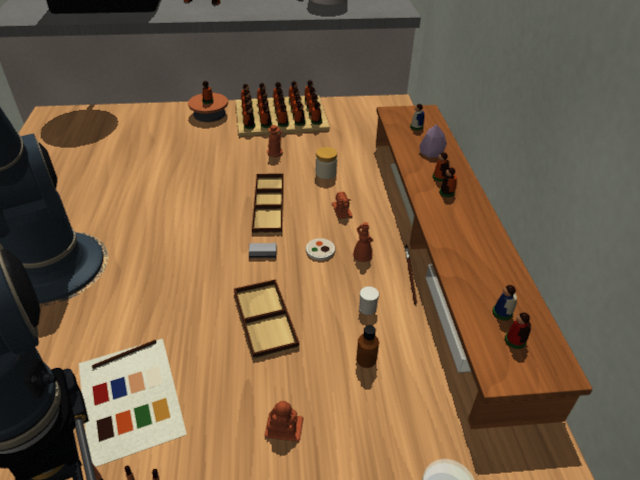

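The shepherd appears to be at top (137,290) and the pitcher woman at (330,211). I'll confirm this with enlarged crops and measure by depth.

```bash
python3 - <<'E'
from h import *
p=cv2.imread('pics/top0.png');s=cv2.imread('pics/side0.png')
R=lambda a,k:cv2.resize(a,None,fx=k,fy=k,interpolation=cv2.INTER_CUBIC)
a=R(p[195:335,110:310],4);b=R(p[195:335,350:530],4);cv2.imwrite('pics/a.png',a);cv2.imwrite('pics/b.png',b)
c=np.hstack([R(s[120:180,255:355],4),R(s[180:270,320:400],4)[:240]]);cv2.imwrite('pics/c.png',c)
for n in('top','side'):
  d=np.load(n+'0.npy');W=world(n,d);np.save(n+'W.npy',W)
  print(n,'table z',np.median(W[350:380,250:400,2] if n=='top' else W[270:330,150:220,2]))
  Z=W[...,2];m=((Z>.02)&(Z<.12)&(d>0)&(W[...,0]>.3)&(W[...,0]<.72)&(abs(W[...,1])<.5)).astype(np.uint8)
  k,l,st,ce=cv2.connectedComponentsWithStats(m)
  for i in range(1,k):
    if st[i,4]<40: continue
    q=W[l==i];zt=np.percentile(q[:,2],98)
    lo,hi=np.percentile(q[:,:2],2,0),np.percentile(q[:,:2],98,0)
    t=q[q[:,2]>zt-.012];print(st[i],'z',zt.round(3),'lo',lo.round(3),'hi',hi.round(3),'topmid',((t.min(0)+t.max(0))/2)[:2].round(3),'mean',t.mean(0)[:2].round(3))
E
```

```text
top table z 0.000742681101137177
[320 201  17  19 223] z 0.095 lo [ 0.655 -0.037] hi [ 0.688 -0.003] topmid [ 0.672 -0.018] mean [ 0.671 -0.019]
[389 207  18  17 241] z 0.05 lo [ 0.641 -0.192] hi [ 0.675 -0.158] topmid [ 0.658 -0.175] mean [ 0.658 -0.175]
[245 214  27  15 248] z 0.052 lo [0.635 0.113] hi [0.66  0.165] topmid [0.649 0.137] mean [0.648 0.139]
[443 216  22  18 305] z 0.091 lo [ 0.617 -0.309] hi [ 0.651 -0.28 ] topmid [ 0.635 -0.298] mean [ 0.635 -0.297]
[170 219  31  26 623] z 0.07 lo [0.599 0.277] hi [0.649 0.328] topmid [0.625 0.304] mean [0.625 0.304]
[122 282  25  17 325] z 0.087 lo [0.479 0.399] hi [0.511 0.429] topmid [0.494 0.415] mean [0.494 0.415]
[499 284  22  23 357] z 0.071 lo [ 0.455 -0.429] hi [ 0.499 -0.402] topmid [ 0.478 -0.419] mean [ 0.48  -0.418]
[313 294  13  27 220] z 0.025 lo [ 0.425 -0.01 ] hi [0.48  0.018] topmid [0.453 0.004] mean [0.454 0.004]
side table z -0.00032356940093053455
[268 125  14  26 268] z 0.085 lo [0.478 0.396] hi [0.509 0.42 ] topmid [0.492 0.411] mean [0.493 0.41 ]
[316 147  22  27 505] z 0.068 lo [0.598 0.272] hi [0.649 0.327] topmid [0.625 0.302] mean [0.624 0.298]
[336 192  15  17 183] z 0.05 lo [0.633 0.109] hi [0.66 0.16] topmid [0.648 0.135] mean [0.647 0.134]
[355 222  19  34 389] z 0.09 lo [ 0.655 -0.039] hi [ 0.687 -0.011] topmid [ 0.671 -0.023] mean [ 0.671 -0.024]
[360 287  20  22 352] z 0.046 lo [ 0.64  -0.195] hi [ 0.674 -0.161] topmid [ 0.658 -0.178] mean [ 0.657 -0.18 ]
[357 325  23  38 623] z 0.088 lo [ 0.616 -0.319] hi [ 0.65  -0.292] topmid [ 0.634 -0.3  ] mean [ 0.634 -0.302]
[267 401  31  31 679] z 0.069 lo [ 0.455 -0.438] hi [ 0.498 -0.413] topmid [ 0.478 -0.423] mean [ 0.479 -0.424]
```

View pics/a.png

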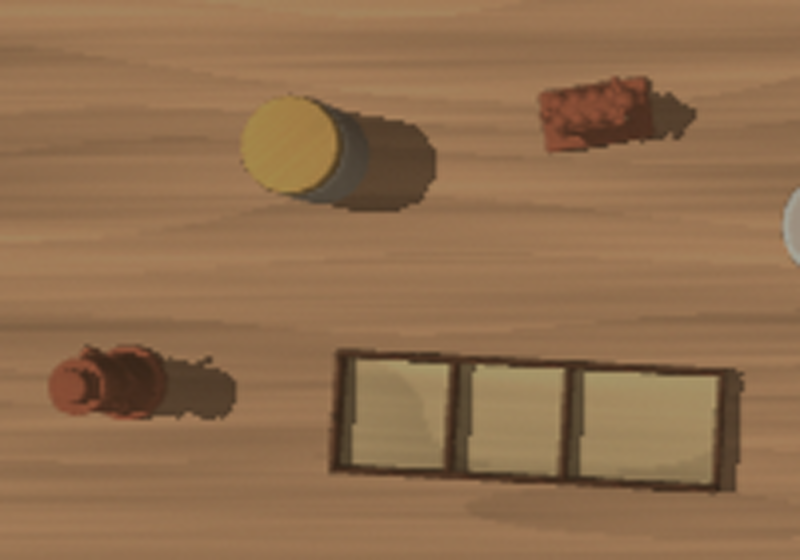

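View pics/b.png

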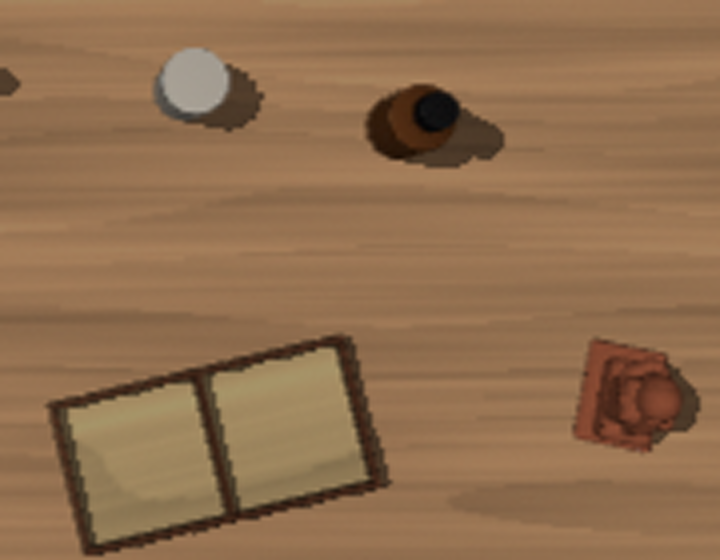

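View pics/c.png

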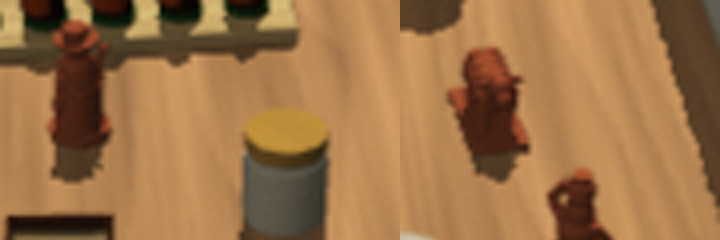

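The crops confirm the shepherd at top (137,290). The sheep is at (259,223), with the pot, jar and kneeler also located. Next I'll fit the tray, sheep and kneeler orientations from both point clouds.

```bash
python3 - <<'E'
from h import *
im={'top':cv2.imread('pics/top0.png'),'side':cv2.imread('pics/side0.png')}
def rect(q,lab):
  (c,sz,a)=cv2.minAreaRect((q[:,:2]*1000).astype(np.float32));print(lab,len(q),'c',np.round(c,1),'size',np.round(sz,1),'ang',round(a,1))
box={'long':((.40,.52),(.03,.32)),'short':((.38,.53),(-.29,-.07)),'sheep':((.60,.69),(.09,.19)),'kneel':((.43,.53),(-.46,-.36))}
for n in('top','side'):
  W=np.load(n+'W.npy');p=im[n].astype(int);b,g,r=p[...,0],p[...,1],p[...,2]
  for k,((x0,x1),(y0,y1)) in box.items():
    m=(W[...,0]>x0)&(W[...,0]<x1)&(W[...,1]>y0)&(W[...,1]<y1);Z=W[...,2]
    if k in('long','short'):
      for zt in(.007,.010,.013):
        rect(W[m&(Z>zt)&(Z<.025)],f'{n} {k} z>{zt}')
      f=(m&(r>110)&(Z>.0)&(Z<.009))
    else:
      red=m&(r>1.9*g)&(r>50)
      rect(W[red],f'{n} {k} red all'); rect(W[m&(Z>.004)&(Z<.012)&red],f'{n} {k} base')
      lo,hi=((.024,.041) if k=='sheep' else (.012,.046))
      rect(W[m&(Z>lo)&(Z<hi)],f'{n} {k} body')
for k in('sheep','kneel'):
  A=[]
  for n in('top','side'):
    W=np.load(n+'W.npy');p=im[n].astype(int);(x0,x1),(y0,y1)=box[k]
    A.append(W[(W[...,0]>x0)&(W[...,0]<x1)&(W[...,1]>y0)&(W[...,1]<y1)&(p[...,2]>1.9*p[...,1])])
  q=np.vstack(A);rect(q,k+' both')
  lo,hi=((.024,.041) if k=='sheep' else (.012,.046))
  rect(q[(q[:,2]>lo)&(q[:,2]<hi)],k+' body both')
  I=np.zeros((480,480,3),np.uint8)+255;c=q.mean(0)
  for w in q[np.argsort(q[:,2])]:
    cv2.circle(I,(int(240-(w[1]-c[1])*5000),int(240-(w[0]-c[0])*5000)),4,cv2.applyColorMap(np.uint8([[int(min(max(w[2],0)/.07,1)*255)]]),2)[0,0].tolist(),-1)
  cv2.putText(I,str(c.round(3)),(5,20),0,.6,(0,0,0));cv2.imwrite(f'pics/{k}.png',I)
cv2.imwrite('pics/maps.png',cv2.resize(np.hstack([cv2.imread('pics/sheep.png'),cv2.imread('pics/kneel.png')]),(800,400)))
E
```

```text
top long z>0.007 927 c [460.5 173.6] size [111.9 243.4] ang 2.3
top long z>0.01 609 c [470.4 182.4] size [224.4  70.2] ang 86.6
top long z>0.013 551 c [470.4 182.4] size [224.4  70.2] ang 86.6
top short z>0.007 935 c [ 472.8 -182.4] size [127.8 172.5] ang 12.6
top short z>0.01 553 c [ 453.9 -186.6] size [ 88.5 172.5] ang 12.9
top short z>0.013 501 c [ 453.9 -186.6] size [ 88.5 172.5] ang 12.9
top sheep red all 0 c [0. 0.] size [0. 0.] ang 0.0
top sheep base 0 c [0. 0.] size [0. 0.] ang 0.0
top sheep body 65 c [646.7 147. ] size [25.8 47.9] ang 8.2
top kneel red all 25 c [ 479.1 -413.1] size [40.3 26.8] ang 0.9
top kneel base 0 c [0. 0.] size [0. 0.] ang 0.0
top kneel body 187 c [ 477.4 -417.7] size [31.7 48.5] ang 70.2
side long z>0.007 581 c [469.6 179.2] size [231.1  70.2] ang 86.4
side long z>0.01 469 c [469.6 179.7] size [230.2  70.1] ang 86.4
side long z>0.013 322 c [469.5 178.5] size [227.8  70.1] ang 86.5
side short z>0.007 933 c [ 453.2 -188.4] size [ 88.4 177.2] ang 12.7
side short z>0.01 755 c [ 453.2 -188.4] size [ 88.4 177.2] ang 12.7
side short z>0.013 570 c [ 453.3 -188.9] size [ 88.4 176.1] ang 12.7
side sheep red all 317 c [645.6 141.8] size [33. 68.] ang 9.4
side sheep base 99 c [643.1 140. ] size [31.3 62.9] ang 14.1
side sheep body 83 c [647.4 133.6] size [25.8 50.6] ang 6.0
side kneel red all 1036 c [ 478.2 -421.4] size [44.4 56.3] ang 77.8
side kneel base 305 c [ 478.2 -422.1] size [43. 56.] ang 77.8
side kneel body 434 c [ 476.1 -423.6] size [30.4 48.5] ang 87.5
sheep both 317 c [645.6 141.8] size [33. 68.] ang 9.4
sheep body both 72 c [645.3 133.4] size [21.5 50.6] ang 6.0
kneel both 1085 c [ 478.2 -421.4] size [44.4 56.3] ang 77.8
kneel body both 447 c [ 476.5 -420.2] size [34.8 46.4] ang 76.8
```

View pics/maps.png

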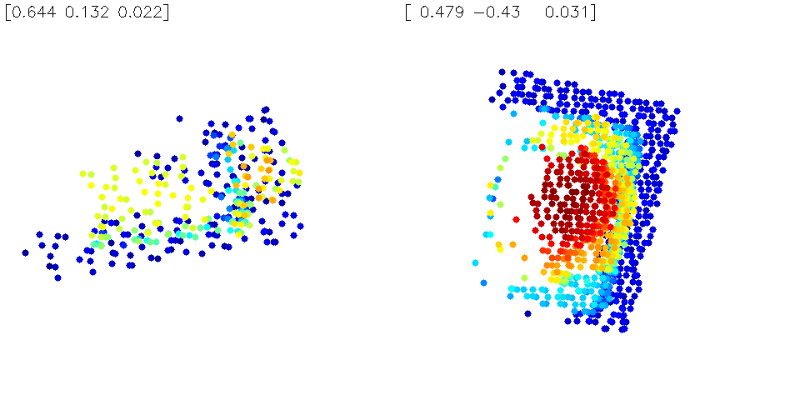

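The map shows the sheep with its head toward -y and its long axis at about 98.5°. The kneeler's base is centred near (0.478,-0.421), and its y axis is at about 78°. Fitted sizes match the nominal ones (224x70, 88x172, 44x56). Next I'll plan the first moves.

```bash
cat > g.py <<'E'
# g.py "x y z yaw" ... : for each waypoint the twist total, tool-frame shift total (command units), rows
import sys
from h import *
s=sense();p=s['ee_pos'];w=np.degrees(s['ee_rot'][2])
print('t',round(s['time_s'],1),'at',p.round(4),round(w,1),'rp',s['ee_rot'][:2].round(3),'gap',round(s['finger_gap'],4),'F',round(s['finger_force'],1),s['contact_force'].round(1))
for a in sys.argv[1:]:
    q=np.array([float(v) for v in a.split()])
    dw=(q[3]-w+180)%360-180;w=q[3];c,n=np.cos(np.radians(w)),np.sin(np.radians(w));d=q[:3]-p;p=q[:3]
    t=np.array([d[0]*c+d[1]*n,d[0]*n-d[1]*c,-d[2]])/.5;k=max(1,int(np.ceil(np.linalg.norm(t)/.1)))
    print(a,'| twist',round(-dw/90,3),'rows',int(np.ceil(abs(dw)/8.5)),'| shift',t.round(3),'rows',k,'per',(t/k).round(4),'per5',(t/5).round(4))
E
python3 g.py ".478 -.421 .222 -12.2" ".478 -.421 .017 -12.2"
python3 - <<'E'
from h import *
W=np.load('topW.npy')
for c in(250,320,400):print(c,[(r,W[r,c].round(3).tolist()) for r in(150,156,160,164,170)])
E
```

```text
t 0.1 at [ 0.2607 -0.6221  0.2216] 22.7 rp [-3.14  0.  ] gap 0.0866 F 0.0 [0.3 0.5 0.4]
.478 -.421 .222 -12.2 | twist 0.388 rows 5 | shift [ 0.34  -0.485 -0.001] rows 6 per [ 0.0566 -0.0808 -0.0001] per5 [ 0.068  -0.097  -0.0001]
.478 -.421 .017 -12.2 | twist -0.0 rows 0 | shift [ 0.   -0.    0.41] rows 5 per [ 0.    -0.     0.082] per5 [ 0.    -0.     0.082]
250 [(150, [0.791, 0.147, 0.111]), (156, [0.78, 0.148, 0.107]), (160, [0.799, 0.165, 0.0]), (164, [0.789, 0.165, -0.0]), (170, [0.775, 0.164, 0.001])]
320 [(150, [0.789, -0.002, 0.114]), (156, [0.78, -0.002, 0.1]), (160, [0.785, -0.002, 0.044]), (164, [0.785, -0.001, 0.008]), (170, [0.772, -0.001, 0.003])]
400 [(150, [0.786, -0.171, 0.113]), (156, [0.795, -0.185, 0.031]), (160, [0.795, -0.19, -0.002]), (164, [0.784, -0.189, 0.002]), (170, [0.77, -0.189, 0.0])]
```

```bash
python3 -m creep '{"translation":[[0,0,0],[0,0,0],[0,0,0],[0,0,0],[0,0,0]],"twist":[0.078,0.078,0.078,0.077,0.077],"jaw":[1,1,1,1,1]}' 30
python3 -m creep '{"translation":[[0.057,-0.081,0],[0.057,-0.081,0],[0.057,-0.081,0],[0.057,-0.081,0],[0.056,-0.08,0]],"twist":[0,0,0,0,0],"jaw":[1,1,1,1,1]}'
python3 -m creep '{"translation":[[0.056,-0.081,0],[0,0,0],[0,0,0],[0,0,0],[0,0,0]],"twist":[0,0,0,0,0],"jaw":[1,1,1,1,1]}'
python3 g.py ".478 -.421 .222 -12.2" ".478 -.421 .017 -12.2"
```

```text
time_s: 0.6
ee_pos: [0.2608, -0.6222, 0.2219]
ee_rot: [-3.141, 0.001, -0.218]
contact_force: [0.3, -0.2, 0.2]
finger_gap: 0.0867
finger_force: 0.0
time_s: 1.1
ee_pos: [0.4434, -0.4533, 0.2222]
ee_rot: [-3.141, 0.001, -0.213]
contact_force: [0.8, -1.4, -0.2]
finger_gap: 0.0873
finger_force: 0.0
time_s: 1.6
ee_pos: [0.4766, -0.4231, 0.2224]
ee_rot: [3.141, 0.001, -0.216]
contact_force: [-0.3, 0.3, 0.5]
finger_gap: 0.0871
finger_force: 0.0
t 1.6 at [ 0.4766 -0.4231  0.2224] -12.4 rp [3.141e+00 1.000e-03] gap 0.0871 F 0.0 [-0.3  0.3  0.5]
.478 -.421 .222 -12.2 | twist -0.002 rows 1 | shift [ 0.002 -0.005  0.001] rows 1 per [ 0.0019 -0.0046  0.0008] per5 [ 0.0004 -0.0009  0.0002]
.478 -.421 .017 -12.2 | twist -0.0 rows 0 | shift [ 0.   -0.    0.41] rows 5 per [ 0.    -0.     0.082] per5 [ 0.    -0.     0.082]
```

```bash
python3 -m creep '{"translation":[[0.002,-0.004,0.08],[0,0,0.09],[0,0,0.09],[0,0,0.09],[0,0,0.061]],"twist":[0,0,0,0,0],"jaw":[1,1,1,1,1]}' 25
python3 -m creep '{"translation":[[0,0,0],[0,0,0],[0,0,0],[0,0,0],[0,0,0]],"twist":[0,0,0,0,0],"jaw":[0.2,0,-0.2,-0.4,-1]}'
python3 -m creep '{"translation":[[0,0,0],[0,0,0],[0,0,0],[0,0,0],[0,0,0]],"twist":[0,0,0,0,0],"jaw":[-1,-1,-1,-1,-1]}'
```

```text
time_s: 2.1
ee_pos: [0.477, -0.4201, 0.0139]
ee_rot: [-3.141, 0.004, -0.215]
contact_force: [-0.7, -0.2, 0.4]
finger_gap: 0.087
finger_force: 0.0
time_s: 2.6
ee_pos: [0.4805, -0.4204, 0.0189]
ee_rot: [3.14, -0.003, -0.213]
contact_force: [0.0, -0.8, 0.7]
finger_gap: 0.0548
finger_force: 0.0
time_s: 3.1
ee_pos: [0.4798, -0.4196, 0.0172]
ee_rot: [-3.142, -0.0, -0.213]
contact_force: [-0.3, 0.4, 1.5]
finger_gap: 0.0297
finger_force: 25.0
```

```bash
python3 -m creep '{"translation":[[0,0,-0.03],[0,0,-0.06],[0,0,-0.06],[0,0,-0.05],[0,0,0]],"twist":[0,0,0,0,0],"jaw":[-1,-1,-1,-1,-1]}'
python3 -m creep '{"translation":[[0,0,0],[0,0,0],[0,0,0],[0,0,0],[0,0,0]],"twist":[-0.056,-0.056,-0.056,-0.055,-0.055],"jaw":[-1,-1,-1,-1,-1]}'
python3 g.py ".463 -.228 .12 12.8" ".463 -.228 .022 12.8"
```

```text
time_s: 3.6
ee_pos: [0.482, -0.4216, 0.122]
ee_rot: [3.138, -0.008, -0.213]
contact_force: [-0.1, 0.3, -0.4]
finger_gap: 0.0297
finger_force: 25.0
time_s: 4.1
ee_pos: [0.4791, -0.4192, 0.1163]
ee_rot: [-3.14, 0.001, 0.228]
contact_force: [-0.7, 0.3, -0.6]
finger_gap: 0.0297
finger_force: 25.0
t 4.1 at [ 0.4791 -0.4192  0.1163] 13.0 rp [-3.14e+00  1.00e-03] gap 0.0297 F 25.0 [-0.7  0.3 -0.6]
.463 -.228 .12 12.8 | twist 0.003 rows 1 | shift [ 0.053 -0.38  -0.007] rows 4 per [ 0.0133 -0.095  -0.0019] per5 [ 0.0107 -0.076  -0.0015]
.463 -.228 .022 12.8 | twist -0.0 rows 0 | shift [0.    0.    0.196] rows 2 per [0.    0.    0.098] per5 [0.     0.     0.0392]
```

```bash
python3 -m creep '{"translation":[[0.011,-0.076,0],[0.011,-0.076,0],[0.011,-0.076,0],[0.01,-0.076,0],[0.01,-0.076,0]],"twist":[0,0,0,0,0],"jaw":[-1,-1,-1,-1,-1]}'
python3 -m creep '{"translation":[[0,0,0],[0,0,0],[0,0,0],[0,0,0],[0,0,0]],"twist":[0,0,0,0,0],"jaw":[-1,-1,-1,-1,-1]}'
python3 g.py ".463 -.228 .12 12.8" ".463 -.228 .022 12.8"
python3 - <<'E'
from h import *
p,d=grab('side','s1.png');cv2.imwrite('pics/s1c.png',cv2.resize(p[180:460,180:420],None,fx=2,fy=2))
E
```

```text
time_s: 4.6
ee_pos: [0.4624, -0.2268, 0.1165]
ee_rot: [-3.141, 0.001, 0.224]
contact_force: [0.6, 0.5, -1.2]
finger_gap: 0.0303
finger_force: 25.0
time_s: 5.1
ee_pos: [0.4632, -0.2297, 0.1169]
ee_rot: [3.141, 0.0, 0.222]
contact_force: [-0.1, 0.2, -1.3]
finger_gap: 0.03
finger_force: 25.0
t 5.1 at [ 0.4632 -0.2297  0.1169] 12.7 rp [3.141 0.   ] gap 0.03 F 25.0 [-0.1  0.2 -1.3]
.463 -.228 .12 12.8 | twist -0.001 rows 1 | shift [ 0.    -0.003 -0.006] rows 1 per [ 0.0004 -0.0033 -0.0062] per5 [ 0.0001 -0.0007 -0.0012]
.463 -.228 .022 12.8 | twist -0.0 rows 0 | shift [0.    0.    0.196] rows 2 per [0.    0.    0.098] per5 [0.     0.     0.0392]
```

View pics/s1c.png

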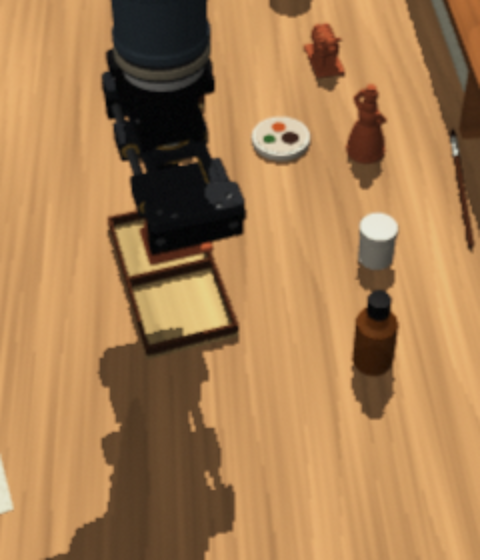

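The piece hangs above the tray's near (−y) compartment, which is at the expected place. I'll lower it.

```bash
python3 -m creep '{"translation":[[0,-0.003,0.06],[0,0,0.06],[0,0,0.04],[0,0,0.02],[0,0,0]],"twist":[0,0,0,0,0],"jaw":[-1,-1,-1,-1,-1]}'
python3 -m creep '{"translation":[[0,0,0.005],[0,0,0.004],[0,0,0.002],[0,0,0.001],[0,0,0]],"twist":[0,0,0,0,0],"jaw":[-1,-1,-1,-1,-1]}'
```

```text
time_s: 5.65
ee_pos: [0.4622, -0.227, 0.0259]
ee_rot: [-3.14, 0.002, 0.224]
contact_force: [0.8, 0.8, -0.1]
finger_gap: 0.0299
finger_force: 25.0
time_s: 6.15
ee_pos: [0.4631, -0.2271, 0.0214]
ee_rot: [3.141, -0.0, 0.224]
contact_force: [-0.3, -0.1, -0.4]
finger_gap: 0.0296
finger_force: 25.0
```

```bash
python3 -m creep '{"translation":[[0,0,0.001],[0,0,0.001],[0,0,0],[0,0,0],[0,0,0]],"twist":[0,0,0,0,0],"jaw":[-1,-1,-1,-1,-1]}'
python3 -m creep '{"translation":[[0,0,0],[0,0,0],[0,0,0],[0,0,0],[0,0,0]],"twist":[0,0,0,0,0],"jaw":[-0.25,0.2,0.4,0.4,0.4]}'
python3 -m creep '{"translation":[[0,0,-0.04],[0,0,-0.06],[0,0,-0.09],[0,0,-0.09],[0,0,-0.08]],"twist":[0,0,0,0,0],"jaw":[0.4,0.4,0.4,1,1]}'
python3 g.py ".658 -.1765 .2 40" ".658 -.1765 .019 40"
```

```text
time_s: 6.65
ee_pos: [0.4632, -0.2272, 0.0211]
ee_rot: [3.141, -0.0, 0.224]
contact_force: [-2.3, 1.1, 7.7]
finger_gap: 0.0298
finger_force: 25.0
time_s: 7.15
ee_pos: [0.4629, -0.2271, 0.02]
ee_rot: [-3.142, 0.0, 0.224]
contact_force: [0.8, -0.3, 0.0]
finger_gap: 0.0559
finger_force: 0.0
time_s: 7.65
ee_pos: [0.463, -0.227, 0.2022]
ee_rot: [3.141, -0.001, 0.224]
contact_force: [0.7, 0.1, 0.0]
finger_gap: 0.07
finger_force: 0.0
t 7.7 at [ 0.463  -0.227   0.2022] 12.8 rp [ 3.141e+00 -1.000e-03] gap 0.07 F 0.0 [0.7 0.1 0. ]
.658 -.1765 .2 40 | twist -0.302 rows 4 | shift [0.364 0.173 0.004] rows 5 per [0.0727 0.0347 0.0009] per5 [0.0727 0.0347 0.0009]
.658 -.1765 .019 40 | twist -0.0 rows 0 | shift [0.    0.    0.362] rows 4 per [0.     0.     0.0905] per5 [0.     0.     0.0724]
```

```bash
python3 -m creep '{"translation":[[0,0,0],[0,0,0],[0,0,0],[0,0,0],[0,0,0]],"twist":[-0.061,-0.061,-0.06,-0.06,-0.06],"jaw":[1,1,1,1,1]}' 20
python3 -m creep '{"translation":[[0.073,0.035,0],[0.073,0.035,0],[0.073,0.035,0],[0.073,0.034,0],[0.072,0.034,0]],"twist":[0,0,0,0,0],"jaw":[1,1,1,0.6,0.6]}'
python3 -m creep '{"translation":[[0,0,0],[0,0,0.09],[0,0,0.09],[0,0,0.08],[0,0,0.06]],"twist":[0,0,0,0,0],"jaw":[0.6,0.6,0.6,0.6,0.6]}'
python3 g.py ".658 -.1765 .019 40"
```

```text
time_s: 8.15
ee_pos: [0.4628, -0.227, 0.1999]
ee_rot: [-3.141, 0.0, 0.702]
contact_force: [0.2, 0.0, 0.5]
finger_gap: 0.087
finger_force: 0.0
time_s: 8.65
ee_pos: [0.6593, -0.1758, 0.1997]
ee_rot: [-3.141, 0.0, 0.698]
contact_force: [-0.9, 0.2, -0.1]
finger_gap: 0.0777
finger_force: 0.0
time_s: 9.15
ee_pos: [0.6556, -0.1766, 0.037]
ee_rot: [-3.139, 0.003, 0.698]
contact_force: [-0.7, 0.1, -0.1]
finger_gap: 0.0695
finger_force: 0.0
t 9.2 at [ 0.6556 -0.1766  0.037 ] 40.0 rp [-3.139e+00  3.000e-03] gap 0.0695 F 0.0 [-0.7  0.1 -0.1]
.658 -.1765 .019 40 | twist -0.0 rows 1 | shift [0.004 0.003 0.036] rows 1 per [0.0038 0.003  0.0361] per5 [0.0008 0.0006 0.0072]
```

```bash
python3 -m creep '{"translation":[[0,0,0.03],[0,0,0.012],[0,0,0],[0,0,0],[0,0,0]],"twist":[0,0,0,0,0],"jaw":[0.6,0.6,0.4,0.2,0]}' 20
python3 -m creep '{"translation":[[0,0,0],[0,0,0],[0,0,0],[0,0,0],[0,0,0]],"twist":[0,0,0,0,0],"jaw":[-0.1,-0.3,-1,-1,-1]}'
python3 -m creep '{"translation":[[0,0,0],[0,0,-0.02],[0,0,-0.06],[0,0,-0.08],[0,0,-0.08]],"twist":[0,0,0,0,0],"jaw":[-1,-1,-1,-1,-1]}'
python3 g.py ".4707 .193 .14 86.5" ".4707 .193 .023 86.5"
```

```text
time_s: 9.65
ee_pos: [0.6593, -0.1766, 0.021]
ee_rot: [3.139, -0.002, 0.698]
contact_force: [-0.1, 0.6, -0.2]
finger_gap: 0.0535
finger_force: 0.0
time_s: 10.15
ee_pos: [0.6584, -0.1763, 0.0198]
ee_rot: [3.141, -0.001, 0.698]
contact_force: [-1.8, 0.3, 5.7]
finger_gap: 0.0374
finger_force: 20.0
time_s: 10.65
ee_pos: [0.6573, -0.1762, 0.1398]
ee_rot: [-3.14, 0.001, 0.698]
contact_force: [-0.4, 0.4, -0.6]
finger_gap: 0.0372
finger_force: 20.0
t 10.7 at [ 0.6573 -0.1762  0.1398] 40.0 rp [-3.14e+00  1.00e-03] gap 0.0372 F 20.0 [-0.4  0.4 -0.6]
.4707 .193 .14 86.5 | twist -0.516 rows 6 | shift [ 0.714 -0.418 -0.   ] rows 9 per [ 0.0794 -0.0464 -0.    ] per5 [ 1.428e-01 -8.350e-02 -1.000e-04]
.4707 .193 .023 86.5 | twist -0.0 rows 0 | shift [0.    0.    0.234] rows 3 per [0.    0.    0.078] per5 [0.     0.     0.0468]
```

```bash
python3 -m creep '{"translation":[[0,0,-0.02],[0,0,0],[0,0,0],[0,0,0],[0,0,0]],"twist":[-0.086,-0.086,-0.086,-0.086,-0.086],"jaw":[-1,-1,-1,-1,-1]}'
python3 -m creep '{"translation":[[0,0,0],[0,0,0],[0.071,-0.042,0],[0.071,-0.042,0],[0.071,-0.042,0]],"twist":[-0.086,0,0,0,0],"jaw":[-1,-1,-1,-1,-1]}'
python3 -m creep '{"translation":[[0.072,-0.042,0],[0.072,-0.042,0],[0.072,-0.042,0],[0.071,-0.042,0],[0.071,-0.042,0]],"twist":[0,0,0,0,0],"jaw":[-1,-1,-1,-1,-1]}'
python3 -m creep '{"translation":[[0.071,-0.041,0],[0.071,-0.041,0],[0,0,0],[0,0,0],[0,0,0]],"twist":[0,0,0,0,0],"jaw":[-1,-1,-1,-1,-1]}'
python3 g.py ".4707 .193 .15 86.5" ".4707 .193 .024 86.5"
```

```text
time_s: 11.15
ee_pos: [0.6576, -0.1764, 0.1491]
ee_rot: [-3.141, 0.0, 1.379]
contact_force: [-0.6, 0.3, -0.3]
finger_gap: 0.037
finger_force: 20.0
time_s: 11.65
ee_pos: [0.6008, -0.0651, 0.149]
ee_rot: [-3.142, -0.0, 1.505]
contact_force: [1.4, 0.9, -0.3]
finger_gap: 0.0367
finger_force: 20.0
time_s: 12.15
ee_pos: [0.507, 0.1203, 0.1493]
ee_rot: [3.141, 0.0, 1.505]
contact_force: [0.8, 0.1, -0.7]
finger_gap: 0.0372
finger_force: 20.0
time_s: 12.65
ee_pos: [0.472, 0.1912, 0.149]
ee_rot: [3.141, 0.001, 1.506]
contact_force: [0.7, 0.2, -0.4]
finger_gap: 0.0371
finger_force: 20.0
t 12.7 at [0.472  0.1912 0.149 ] 86.3 rp [3.141e+00 1.000e-03] gap 0.0371 F 20.0 [ 0.7  0.2 -0.4]
.4707 .193 .15 86.5 | twist -0.003 rows 1 | shift [ 0.003 -0.003 -0.002] rows 1 per [ 0.0034 -0.0028 -0.002 ] per5 [ 0.0007 -0.0006 -0.0004]
.4707 .193 .024 86.5 | twist -0.0 rows 0 | shift [0.    0.    0.252] rows 3 per [0.    0.    0.084] per5 [0.     0.     0.0504]
```

```bash
python3 -m creep '{"translation":[[0.003,-0.003,0.08],[0,0,0.08],[0,0,0.05],[0,0,0.03],[0,0,0]],"twist":[0,0,0,0,0],"jaw":[-1,-1,-1,-1,-1]}'
python3 -m creep '{"translation":[[0,0,0.004],[0,0,0.003],[0,0,0.002],[0,0,0.001],[0,0,0]],"twist":[0,0,0,0,0],"jaw":[-1,-1,-1,-1,-1]}'
python3 -m creep '{"translation":[[0,0,0.001],[0,0,0],[0,0,0],[0,0,0],[0,0,0]],"twist":[0,0,0,0,0],"jaw":[-1,-1,-1,-1,-1]}'
```

```text
time_s: 13.15
ee_pos: [0.4693, 0.1916, 0.0268]
ee_rot: [-3.137, 0.003, 1.505]
contact_force: [-0.7, 1.3, -0.5]
finger_gap: 0.037
finger_force: 20.0
time_s: 13.65
ee_pos: [0.4703, 0.1941, 0.0244]
ee_rot: [3.141, -0.0, 1.509]
contact_force: [0.2, -0.1, -0.8]
finger_gap: 0.0371
finger_force: 20.0
time_s: 14.15
ee_pos: [0.4702, 0.1942, 0.0238]
ee_rot: [3.141, -0.0, 1.509]
contact_force: [-0.0, -1.5, 3.8]
finger_gap: 0.0368
finger_force: 20.0
```

Contact is felt, so I'll release and go for the jar.

```bash
python3 -m creep '{"translation":[[0,0,0.001],[0,0,0],[0,0,0],[0,0,0],[0,0,0]],"twist":[0,0,0,0,0],"jaw":[-1,-0.05,0.2,0.4,0.4]}'
python3 -m creep '{"translation":[[0,0,0],[0,0,-0.06],[0,0,-0.09],[0,0,-0.09],[0,0,-0.09]],"twist":[0,0,0,0,0],"jaw":[0.4,0.4,0.4,1,1]}' 35
python3 g.py ".625 .303 .19 86.5" ".625 .303 .019 86.5"
```

```text
time_s: 14.65
ee_pos: [0.4699, 0.1939, 0.0228]
ee_rot: [-3.141, 0.0, 1.509]
contact_force: [0.4, -0.1, -0.5]
finger_gap: 0.0565
finger_force: 0.0
time_s: 15.15
ee_pos: [0.4696, 0.1939, 0.1896]
ee_rot: [-3.141, 0.0, 1.509]
contact_force: [0.9, 0.1, -0.2]
finger_gap: 0.07
finger_force: 0.0
t 15.2 at [0.4696 0.1939 0.1896] 86.5 rp [-3.141  0.   ] gap 0.07 F 0.0 [ 0.9  0.1 -0.2]
.625 .303 .19 86.5 | twist -0.0 rows 1 | shift [ 0.237  0.297 -0.001] rows 4 per [ 0.0592  0.0742 -0.0002] per5 [ 0.0473  0.0594 -0.0002]
.625 .303 .019 86.5 | twist -0.0 rows 0 | shift [0.    0.    0.342] rows 4 per [0.     0.     0.0855] per5 [0.     0.     0.0684]
```

```bash
python3 -m creep '{"translation":[[0.048,0.06,0],[0.048,0.06,0],[0.047,0.059,0],[0.047,0.059,0],[0.047,0.059,0]],"twist":[0,0,0,0,0],"jaw":[1,1,1,1,1]}' 35
python3 -m creep '{"translation":[[0,0,0],[0,0,0.09],[0,0,0.08],[0,0,0.02],[0,0,0]],"twist":[0,0,0,0,0],"jaw":[1,1,1,1,1]}'
python3 g.py ".625 .303 .019 86.5"
```

```text
time_s: 15.65
ee_pos: [0.6267, 0.3037, 0.1877]
ee_rot: [-3.141, 0.001, 1.509]
contact_force: [0.5, 0.1, 0.5]
finger_gap: 0.0868
finger_force: 0.0
time_s: 16.15
ee_pos: [0.6242, 0.3021, 0.0914]
ee_rot: [-3.138, 0.002, 1.509]
contact_force: [-0.7, 0.2, 1.3]
finger_gap: 0.0871
finger_force: 0.0
t 16.1 at [0.6242 0.3021 0.0914] 86.5 rp [-3.138e+00  2.000e-03] gap 0.0871 F 0.0 [-0.7  0.2  1.3]
.625 .303 .019 86.5 | twist -0.0 rows 1 | shift [0.002 0.001 0.145] rows 2 per [0.001  0.0007 0.0724] per5 [0.0004 0.0003 0.029 ]
```

```bash
python3 -m creep '{"translation":[[0.001,0.001,0.04],[0,0,0.04],[0,0,0.04],[0,0,0.025],[0,0,0]],"twist":[0,0,0,0,0],"jaw":[1,1,1,1,1]}' 35
python3 -m creep '{"translation":[[0,0,0],[0,0,0],[0,0,0],[0,0,0],[0,0,0]],"twist":[0,0,0,0,0],"jaw":[0.8,0.6,0.45,0.3,-1]}'
python3 -m creep '{"translation":[[0,0,0],[0,0,0],[0,0,-0.02],[0,0,-0.05],[0,0,-0.08]],"twist":[0,0,0,0,0],"jaw":[-1,-1,-1,-1,-1]}'
python3 -m creep '{"translation":[[0,0,-0.08],[0,0,-0.04],[0,0,0],[0,0,0],[0,0,0]],"twist":[0,0,0,0,0],"jaw":[-1,-1,-1,-1,-1]}'
python3 g.py ".55 .1 .15 86.5" ".4444 -.146 .15 86.5" ".4444 -.146 .024 60" ".4444 -.146 .024 86.5"
```

```text
time_s: 16.65
ee_pos: [0.626, 0.3034, 0.0206]
ee_rot: [-3.141, 0.0, 1.509]
contact_force: [0.4, 0.9, 0.6]
finger_gap: 0.0871
finger_force: 0.0
time_s: 17.15
ee_pos: [0.6261, 0.3037, 0.021]
ee_rot: [3.141, -0.0, 1.509]
contact_force: [0.8, -0.8, 1.4]
finger_gap: 0.0561
finger_force: 35.1
time_s: 17.65
ee_pos: [0.6241, 0.302, 0.0932]
ee_rot: [-3.136, 0.004, 1.509]
contact_force: [0.8, -0.1, -2.8]
finger_gap: 0.0562
finger_force: 35.0
time_s: 18.15
ee_pos: [0.6249, 0.3025, 0.153]
ee_rot: [-3.138, 0.003, 1.509]
contact_force: [-0.2, 0.0, -2.9]
finger_gap: 0.056
finger_force: 35.0
t 18.1 at [0.6249 0.3025 0.153 ] 86.5 rp [-3.138e+00  3.000e-03] gap 0.056 F 35.0 [-0.2  0.  -2.9]
.55 .1 .15 86.5 | twist -0.0 rows 1 | shift [-0.413 -0.125  0.006] rows 5 per [-0.0827 -0.025   0.0012] per5 [-0.0827 -0.025   0.0012]
.4444 -.146 .15 86.5 | twist -0.0 rows 0 | shift [-0.504 -0.181 -0.   ] rows 6 per [-0.084  -0.0301 -0.    ] per5 [-0.1008 -0.0362 -0.    ]
.4444 -.146 .024 60 | twist 0.294 rows 4 | shift [0.    0.    0.252] rows 3 per [0.    0.    0.084] per5 [0.     0.     0.0504]
.4444 -.146 .024 86.5 | twist -0.294 rows 4 | shift [ 0.  0. -0.] rows 1 per [ 0.  0. -0.] per5 [ 0.  0. -0.]
```

```bash
python3 -m creep '{"translation":[[-0.083,-0.025,0],[-0.083,-0.025,0],[-0.083,-0.025,0],[-0.083,-0.025,0],[-0.083,-0.025,0]],"twist":[0,0,0,0,0],"jaw":[-1,-1,-1,-1,-1]}'
python3 -m creep '{"translation":[[-0.084,-0.03,0],[-0.084,-0.03,0],[-0.084,-0.03,0],[-0.084,-0.03,0],[-0.084,-0.03,0]],"twist":[0,0,0,0,0],"jaw":[-1,-1,-1,-1,-1]}'
python3 -m creep '{"translation":[[-0.084,-0.03,0],[0,0,0],[0,0,0],[0,0,0],[0,0,0]],"twist":[0,0,0,0,0],"jaw":[-1,-1,-1,-1,-1]}'
python3 - <<'E'
from h import *
p,d=grab('side','s2.png');cv2.imwrite('pics/s2c.png',cv2.resize(p[180:460,180:420],None,fx=2,fy=2))
E
python3 g.py ".4444 -.146 .025 86.5"
```

```text
time_s: 18.65
ee_pos: [0.549, 0.0983, 0.1536]
ee_rot: [-3.138, 0.001, 1.509]
contact_force: [0.4, 0.1, -2.0]
finger_gap: 0.0563
finger_force: 35.0
time_s: 19.15
ee_pos: [0.461, -0.1061, 0.1542]
ee_rot: [-3.139, -0.001, 1.509]
contact_force: [0.8, -0.5, -1.9]
finger_gap: 0.0563
finger_force: 35.0
time_s: 19.65
ee_pos: [0.4459, -0.144, 0.1552]
ee_rot: [-3.141, -0.001, 1.512]
contact_force: [1.1, 0.5, -1.6]
finger_gap: 0.0564
finger_force: 35.0
t 19.7 at [ 0.4459 -0.1441  0.1553] 86.6 rp [-3.141e+00 -1.000e-03] gap 0.0563 F 35.0 [-0.8 -0.9 -1.8]
.4444 -.146 .025 86.5 | twist 0.001 rows 1 | shift [-0.004 -0.003  0.261] rows 3 per [-0.0013 -0.0009  0.0869] per5 [-0.0008 -0.0005  0.0521]
```

View pics/s2c.png

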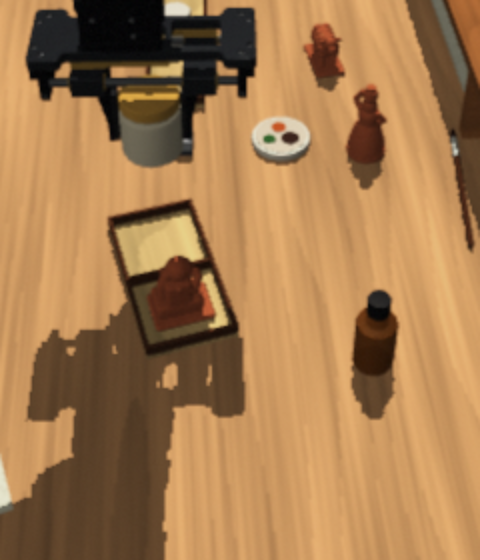

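The kneeler stands in the near (−y) compartment at (180,295), the other compartment is free, and the jar hangs above it. I'll lower the jar.

```bash
python3 -m creep '{"translation":[[-0.004,-0.003,0.08],[0,0,0.08],[0,0,0.05],[0,0,0.04],[0,0,0]],"twist":[0,0,0,0,0],"jaw":[-1,-1,-1,-1,-1]}'
python3 -m creep '{"translation":[[0,0,0.005],[0,0,0.003],[0,0,0.002],[0,0,0.001],[0,0,0]],"twist":[0,0,0,0,0],"jaw":[-1,-1,-1,-1,-1]}'
```

```text
time_s: 20.2
ee_pos: [0.4423, -0.146, 0.0283]
ee_rot: [-3.136, -0.002, 1.511]
contact_force: [0.6, 0.6, -2.5]
finger_gap: 0.0564
finger_force: 35.0
time_s: 20.7
ee_pos: [0.4441, -0.1477, 0.0255]
ee_rot: [3.141, 0.0, 1.509]
contact_force: [-0.7, -0.8, -2.2]
finger_gap: 0.0564
finger_force: 35.0
```

```bash
python3 -m creep '{"translation":[[0,0,0.001],[0,0,0.001],[0,0,0],[0,0,0],[0,0,0]],"twist":[0,0,0,0,0],"jaw":[-1,-1,-1,-1,-1]}'
python3 -m creep '{"translation":[[0,0,0.001],[0,0,0],[0,0,0],[0,0,0],[0,0,0]],"twist":[0,0,0,0,0],"jaw":[-1,-1,-1,-1,-1]}'
```

```text
time_s: 21.2
ee_pos: [0.4441, -0.1477, 0.0249]
ee_rot: [3.141, 0.001, 1.509]
contact_force: [-1.3, 0.4, 5.9]
finger_gap: 0.0564
finger_force: 35.0
time_s: 21.7
ee_pos: [0.4441, -0.1477, 0.0249]
ee_rot: [3.141, 0.001, 1.509]
contact_force: [-3.1, 0.4, 11.6]
finger_gap: 0.0565
finger_force: 35.0
```

```bash
python3 -m creep '{"translation":[[0,0,0],[0,0,0],[0,0,0],[0,0,0],[0,0,0]],"twist":[0,0,0,0,0],"jaw":[0.4,0.7,1,1,1]}'
python3 -m creep '{"translation":[[0,0,0],[0,0,-0.06],[0,0,-0.09],[0,0,-0.09],[0,0,-0.09]],"twist":[0,0,0,0,0],"jaw":[1,1,1,1,1]}' 20
python3 g.py ".55 .05 .19 98.5" ".6455 .139 .19 98.5" ".6455 .139 .015 98.5"
```

```text
time_s: 22.2
ee_pos: [0.4439, -0.1475, 0.0235]
ee_rot: [-3.142, -0.0, 1.509]
contact_force: [0.0, 0.7, -0.3]
finger_gap: 0.0832
finger_force: 0.0
time_s: 22.7
ee_pos: [0.4434, -0.1472, 0.1901]
ee_rot: [-3.141, -0.0, 1.509]
contact_force: [0.9, -0.1, -0.1]
finger_gap: 0.0866
finger_force: 0.0
t 22.7 at [ 0.4434 -0.1472  0.1901] 86.5 rp [-3.141 -0.   ] gap 0.0866 F 0.0 [ 0.9 -0.1 -0.1]
.55 .05 .19 98.5 | twist -0.134 rows 2 | shift [0.359 0.269 0.   ] rows 5 per [0.0717 0.0538 0.0001] per5 [0.0717 0.0538 0.0001]
.6455 .139 .19 98.5 | twist -0.0 rows 0 | shift [ 0.148  0.215 -0.   ] rows 3 per [ 0.0493  0.0717 -0.    ] per5 [ 0.0296  0.043  -0.    ]
.6455 .139 .015 98.5 | twist -0.0 rows 0 | shift [0.   0.   0.35] rows 4 per [0.     0.     0.0875] per5 [0.   0.   0.07]
```

```bash
python3 -m creep '{"translation":[[0,0,0],[0,0,0],[0.072,0.054,0],[0.072,0.054,0],[0.072,0.054,0]],"twist":[-0.067,-0.067,0,0,0],"jaw":[1,1,1,1,1]}'
python3 -m creep '{"translation":[[0.072,0.054,0],[0.071,0.053,0],[0.05,0.072,0],[0.05,0.072,0],[0.05,0.071,0]],"twist":[0,0,0,0,0],"jaw":[1,1,1,0.8,0.5]}'
python3 -m creep '{"translation":[[0,0,0],[0,0,0.09],[0,0,0.09],[0,0,0.04],[0,0,0]],"twist":[0,0,0,0,0],"jaw":[0.5,0.5,0.5,0.5,0.5]}'
python3 g.py ".6455 .140 .015 98.5"
python3 - <<'E'
from h import *
p,d=grab('top','t3.png');q,_=grab('side','s3.png');R=lambda a:cv2.resize(a,(400,400),interpolation=cv2.INTER_CUBIC)
cv2.imwrite('pics/c3.png',np.hstack([R(p[170:270,210:310]),R(q[150:250,290:390])]))
E
```

```text
time_s: 23.2
ee_pos: [0.5084, -0.0279, 0.1886]
ee_rot: [3.141, 0.001, 1.718]
contact_force: [1.3, -0.1, -0.4]
finger_gap: 0.0871
finger_force: 0.0
time_s: 23.7
ee_pos: [0.6465, 0.1411, 0.1882]
ee_rot: [-3.141, 0.001, 1.719]
contact_force: [0.7, -0.6, 0.0]
finger_gap: 0.0775
finger_force: 0.0
time_s: 24.2
ee_pos: [0.6424, 0.1381, 0.0745]
ee_rot: [-3.133, 0.001, 1.719]
contact_force: [-0.8, -0.9, -0.0]
finger_gap: 0.0653
finger_force: 0.0
t 24.2 at [0.6424 0.1381 0.0745] 98.5 rp [-3.133e+00  1.000e-03] gap 0.0653 F 0.0 [-0.8 -0.9 -0. ]
.6455 .140 .015 98.5 | twist -0.0 rows 1 | shift [0.003 0.007 0.119] rows 2 per [0.0015 0.0034 0.0595] per5 [0.0006 0.0013 0.0238]
```

View pics/c3.png

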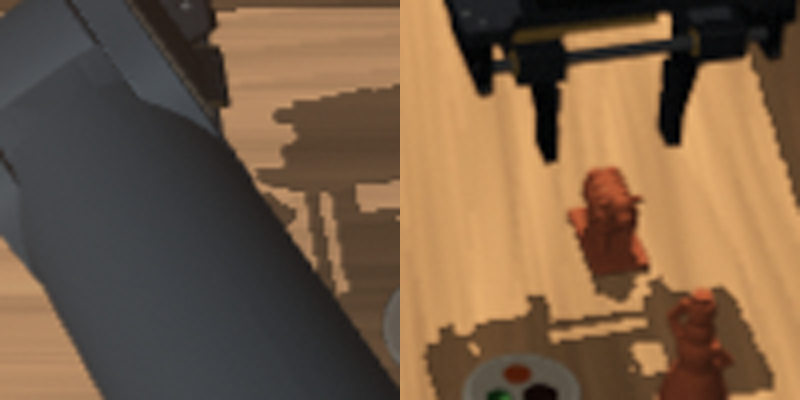

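The fingers straddle the sheep, tips at (548,158) and (672,140), with the sheep between them at (610,215). I'll descend and grip.

```bash
python3 -m creep '{"translation":[[0,0,0.04],[0,0,0.04],[0,0,0.03],[0,0,0.015],[0,0,0]],"twist":[0,0,0,0,0],"jaw":[0.5,0.5,0.5,0.5,0.5]}' 20
python3 -m creep '{"translation":[[0,0,0],[0,0,0],[0,0,0],[0,0,0],[0,0,0]],"twist":[0,0,0,0,0],"jaw":[0.3,0.1,-0.1,-0.3,-1]}'
python3 -m creep '{"translation":[[0,0,0],[0,0,0],[0,0,0],[0,0,0],[0,0,0]],"twist":[0,0,0,0,0],"jaw":[-1,-1,-1,-1,-1]}'
python3 g.py ".6455 .140 .12 98.5" ".466 .116 .12 86.5"
```

```text
time_s: 24.8
ee_pos: [0.6454, 0.1399, 0.0159]
ee_rot: [-3.141, 0.0, 1.719]
contact_force: [-0.2, -0.3, -0.3]
finger_gap: 0.065
finger_force: 0.0
time_s: 25.3
ee_pos: [0.6456, 0.1401, 0.0163]
ee_rot: [3.141, 0.0, 1.719]
contact_force: [0.5, 0.2, 0.3]
finger_gap: 0.0335
finger_force: 0.0
time_s: 25.8
ee_pos: [0.6458, 0.1401, 0.0163]
ee_rot: [3.141, -0.0, 1.719]
contact_force: [1.3, -0.2, 1.9]
finger_gap: 0.0258
finger_force: 20.0
t 25.8 at [0.6458 0.1401 0.0163] 98.5 rp [ 3.141 -0.   ] gap 0.0258 F 20.0 [ 1.3 -0.2  1.9]
.6455 .140 .12 98.5 | twist 0.0 rows 1 | shift [-0.    -0.001 -0.207] rows 3 per [-0.0001 -0.0002 -0.0691] per5 [-0.     -0.0001 -0.0415]
.466 .116 .12 86.5 | twist 0.133 rows 2 | shift [-0.07  -0.355 -0.   ] rows 4 per [-0.0175 -0.0889 -0.    ] per5 [-0.014  -0.0711 -0.    ]
```

```bash
python3 -m creep '{"translation":[[0,0,-0.02],[0,0,-0.05],[0,0,-0.07],[0,0,-0.05],[0,0,-0.017]],"twist":[0,0,0,0,0],"jaw":[-1,-1,-1,-1,-1]}'
python3 -m creep '{"translation":[[0,0,0],[0,0,0],[0,0,0],[-0.018,-0.089,0],[-0.018,-0.089,0]],"twist":[0.067,0.066,0,0,0],"jaw":[-1,-1,-1,-1,-1]}'
python3 -m creep '{"translation":[[-0.017,-0.089,0],[-0.017,-0.088,0],[0,0,0],[0,0,0],[0,0,0]],"twist":[0,0,0,0,0],"jaw":[-1,-1,-1,-1,-1]}'
python3 g.py ".466 .116 .021 86.5"
```

```text
time_s: 26.3
ee_pos: [0.6467, 0.1408, 0.123]
ee_rot: [3.137, -0.001, 1.72]
contact_force: [0.6, 1.0, -1.1]
finger_gap: 0.0257
finger_force: 20.0
time_s: 26.8
ee_pos: [0.5542, 0.1273, 0.1183]
ee_rot: [-3.14, -0.0, 1.513]
contact_force: [-0.8, -0.7, 0.1]
finger_gap: 0.0257
finger_force: 20.0
time_s: 27.3
ee_pos: [0.4674, 0.116, 0.1198]
ee_rot: [3.14, -0.001, 1.511]
contact_force: [0.4, 0.4, -1.4]
finger_gap: 0.0256
finger_force: 20.0
t 27.3 at [0.4674 0.116  0.1198] 86.6 rp [ 3.14e+00 -1.00e-03] gap 0.0256 F 20.0 [ 0.4  0.4 -1.4]
.466 .116 .021 86.5 | twist 0.001 rows 1 | shift [-0.    -0.003  0.198] rows 2 per [-0.0001 -0.0014  0.0988] per5 [-0.     -0.0006  0.0395]
```

```bash
python3 -m creep '{"translation":[[0,-0.003,0.06],[0,0,0.06],[0,0,0.04],[0,0,0.03],[0,0,0]],"twist":[0,0,0,0,0],"jaw":[-1,-1,-1,-1,-1]}'
python3 -m creep '{"translation":[[0,0,0.003],[0,0,0.002],[0,0,0.001],[0,0,0.001],[0,0,0]],"twist":[0,0,0,0,0],"jaw":[-1,-1,-1,-1,-1]}'
python3 -m creep '{"translation":[[0,0,0.001],[0,0,0],[0,0,0],[0,0,0],[0,0,0]],"twist":[0,0,0,0,0],"jaw":[-1,-1,-1,-1,-1]}'
```

```text
time_s: 27.8
ee_pos: [0.4645, 0.1159, 0.0225]
ee_rot: [-3.138, 0.001, 1.511]
contact_force: [-0.4, 0.5, -0.4]
finger_gap: 0.0258
finger_force: 20.0
time_s: 28.3
ee_pos: [0.465, 0.1158, 0.0214]
ee_rot: [3.141, -0.0, 1.51]
contact_force: [-0.5, 0.3, -0.9]
finger_gap: 0.0261
finger_force: 20.0
time_s: 28.8
ee_pos: [0.4647, 0.1159, 0.0205]
ee_rot: [3.142, 0.0, 1.51]
contact_force: [-0.4, 0.4, -0.0]
finger_gap: 0.0257
finger_force: 20.0
```

```bash
python3 -m creep '{"translation":[[0,0,0.001],[0,0,0.001],[0,0,0],[0,0,0],[0,0,0]],"twist":[0,0,0,0,0],"jaw":[-1,-1,-1,-1,-1]}'
python3 -m creep '{"translation":[[0,0,0],[0,0,0],[0,0,0],[0,0,0],[0,0,0]],"twist":[0,0,0,0,0],"jaw":[-0.3,0,0.2,0.2,0.2]}'
python3 -m creep '{"translation":[[0,0,0],[0,0,-0.06],[0,0,-0.09],[0,0,-0.09],[0,0,-0.09]],"twist":[0,0,0,0,0],"jaw":[0.2,0.2,0.2,0.5,0.5]}' 20
python3 g.py ".494 .414 .19 86.5" ".494 .414 .19 130" ".494 .414 .026 130"
```

```text
time_s: 29.3
ee_pos: [0.4648, 0.1159, 0.0202]
ee_rot: [3.141, 0.001, 1.51]
contact_force: [-2.2, -0.7, 6.4]
finger_gap: 0.026
finger_force: 20.0
time_s: 29.8
ee_pos: [0.4647, 0.1159, 0.0195]
ee_rot: [-3.142, 0.0, 1.511]
contact_force: [0.4, -0.2, -0.2]
finger_gap: 0.0497
finger_force: 0.0
time_s: 30.3
ee_pos: [0.4642, 0.1159, 0.1861]
ee_rot: [-3.141, -0.0, 1.511]
contact_force: [0.7, -1.2, -0.1]
finger_gap: 0.0609
finger_force: 0.0
t 30.3 at [0.4642 0.1159 0.1861] 86.6 rp [-3.141 -0.   ] gap 0.0609 F 0.0 [ 0.7 -1.2 -0.1]
.494 .414 .19 86.5 | twist 0.001 rows 1 | shift [ 0.599  0.023 -0.008] rows 6 per [ 0.0998  0.0038 -0.0013] per5 [ 0.1197  0.0046 -0.0016]
.494 .414 .19 130 | twist -0.483 rows 6 | shift [ 0.  0. -0.] rows 1 per [ 0.  0. -0.] per5 [ 0.  0. -0.]
.494 .414 .026 130 | twist -0.0 rows 0 | shift [0.    0.    0.328] rows 4 per [0.    0.    0.082] per5 [0.     0.     0.0656]
```

```bash
python3 -m creep '{"translation":[[0.085,0.003,-0.004],[0.086,0.003,-0.004],[0.086,0.003,0],[0.086,0.003,0],[0.086,0.003,0]],"twist":[0,0,0,0,0],"jaw":[0.6,0.6,0.6,0.6,0.6]}'
python3 -m creep '{"translation":[[0.085,0.004,0],[0.085,0.004,0],[0,0,0],[0,0,0],[0,0,0]],"twist":[0,0,0,0,0],"jaw":[0.6,0.6,0.6,0.6,0.6]}'
python3 g.py ".494 .414 .19 86.5"  ".494 .414 .026 86.5"
python3 - <<'E'
from h import *
q,_=grab('side','s4.png');cv2.imwrite('pics/c4.png',cv2.resize(q[90:240,220:380],None,fx=4,fy=4,interpolation=cv2.INTER_CUBIC))
E
```

```text
time_s: 30.8
ee_pos: [0.4851, 0.3309, 0.1884]
ee_rot: [3.141, 0.0, 1.51]
contact_force: [0.9, -0.9, 0.3]
finger_gap: 0.0698
finger_force: 0.0
time_s: 31.3
ee_pos: [0.4945, 0.4126, 0.1881]
ee_rot: [-3.142, 0.002, 1.509]
contact_force: [-0.2, -0.2, 0.6]
finger_gap: 0.0698
finger_force: 0.0
t 31.3 at [0.4945 0.4126 0.1881] 86.5 rp [-3.142e+00  2.000e-03] gap 0.0698 F 0.0 [-0.2 -0.2  0.6]
.494 .414 .19 86.5 | twist -0.0 rows 1 | shift [ 0.003 -0.001 -0.004] rows 1 per [ 0.0027 -0.0012 -0.0039] per5 [ 0.0005 -0.0002 -0.0008]
.494 .414 .026 86.5 | twist -0.0 rows 0 | shift [0.    0.    0.328] rows 4 per [0.    0.    0.082] per5 [0.     0.     0.0656]
```

View pics/c4.png

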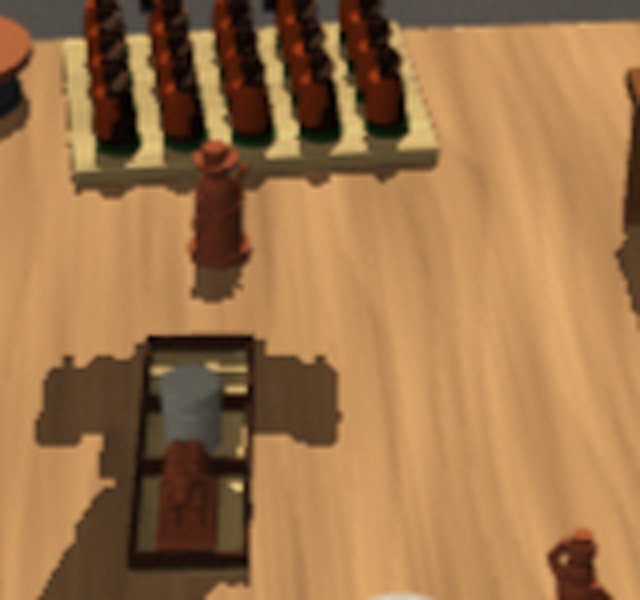

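The pot and sheep stand in their compartments. The shepherd has a small protrusion (a crook) on its +x side, so I'll turn to yaw 130 to avoid it. First I'll check rack clearance.

```bash
python3 - <<'E'
from h import *
for n in('top','side'):
  W=np.load(n+'W.npy').reshape(-1,3)
  for y in(.45,.47,.49,.51,.53):
    m=(W[:,0]>.38)&(W[:,0]<.6)&(W[:,1]>y)&(W[:,1]<y+.02);print(n,y,W[m,2].max().round(3) if m.any() else None)
E
python3 -m creep '{"translation":[[0.002,-0.001,0],[0,0,0],[0,0,0],[0,0,0],[0,0,0]],"twist":[-0.08,-0.08,-0.08,-0.08,-0.08],"jaw":[0.6,0.6,0.6,0.6,0.6]}'
python3 -m creep '{"translation":[[0,0,0],[0,0,0],[0,0,0],[0,0,0],[0,0,0]],"twist":[-0.083,0,0,0,0],"jaw":[0.6,0.6,0.6,0.6,0.6]}'
python3 g.py ".494 .414 .188 130"  ".494 .414 .026 130"
```

```text
top 0.45 0.008
top 0.47 0.007
top 0.49 0.007
top 0.51 0.021
top 0.53 0.082
side 0.45 0.003
side 0.47 0.006
side 0.49 0.015
side 0.51 0.06
side 0.53 0.081
time_s: 31.85
ee_pos: [0.4946, 0.4133, 0.1887]
ee_rot: [3.141, 0.001, 2.142]
contact_force: [-0.2, -0.2, 0.2]
finger_gap: 0.0695
finger_force: 0.0
time_s: 32.35
ee_pos: [0.4939, 0.4149, 0.1887]
ee_rot: [3.141, 0.001, 2.268]
contact_force: [-0.2, -0.2, -0.1]
finger_gap: 0.0697
finger_force: 0.0
t 32.4 at [0.4939 0.4149 0.1887] 129.9 rp [3.141e+00 1.000e-03] gap 0.0697 F 0.0 [-0.2 -0.2 -0.1]
.494 .414 .188 130 | twist -0.001 rows 1 | shift [-0.002 -0.001  0.001] rows 1 per [-0.0015 -0.0011  0.0014] per5 [-0.0003 -0.0002  0.0003]
.494 .414 .026 130 | twist -0.0 rows 0 | shift [0.    0.    0.324] rows 4 per [0.    0.    0.081] per5 [0.     0.     0.0648]
```

Rack figures start at y > 0.51 and stay below 0.085, so it's clear. I'll descend and grip.

```bash
python3 -m creep '{"translation":[[-0.001,-0.001,0.08],[0,0,0.08],[0,0,0.07],[0,0,0.06],[0,0,0.035]],"twist":[0,0,0,0,0],"jaw":[0.6,0.6,0.6,0.6,0.6]}' 20
python3 -m creep '{"translation":[[0,0,0],[0,0,0],[0,0,0],[0,0,0],[0,0,0]],"twist":[0,0,0,0,0],"jaw":[0.4,0.2,0,-0.15,-1]}'
python3 -m creep '{"translation":[[0,0,0],[0,0,0],[0,0,0],[0,0,0],[0,0,0]],"twist":[0,0,0,0,0],"jaw":[-1,-1,-1,-1,-1]}'
python3 -m creep '{"translation":[[0,0,-0.02],[0,0,-0.05],[0,0,-0.07],[0,0,-0.06],[0,0,0]],"twist":[0,0,0,0,0],"jaw":[-1,-1,-1,-1,-1]}'
python3 g.py ".4747 .2588 .13 130"  ".4747 .2588 .13 100"
```

```text
time_s: 32.85
ee_pos: [0.4929, 0.4133, 0.0234]
ee_rot: [-3.138, 0.001, 2.269]
contact_force: [-0.4, 0.0, 0.4]
finger_gap: 0.0699
finger_force: 0.0
time_s: 33.35
ee_pos: [0.4943, 0.4149, 0.0272]
ee_rot: [3.14, 0.0, 2.269]
contact_force: [-0.1, -0.0, -0.3]
finger_gap: 0.0378
finger_force: 0.0
time_s: 33.85
ee_pos: [0.4942, 0.4148, 0.0267]
ee_rot: [3.141, 0.0, 2.269]
contact_force: [0.9, -0.1, 5.0]
finger_gap: 0.0307
finger_force: 20.0
time_s: 34.35
ee_pos: [0.4948, 0.4169, 0.1305]
ee_rot: [3.134, -0.001, 2.269]
contact_force: [-0.1, 0.2, -0.3]
finger_gap: 0.0306
finger_force: 20.0
t 34.4 at [0.4948 0.4169 0.1305] 130.0 rp [ 3.134e+00 -1.000e-03] gap 0.0306 F 20.0 [-0.1  0.2 -0.3]
.4747 .2588 .13 130 | twist 0.0 rows 1 | shift [-0.216 -0.234  0.001] rows 4 per [-0.0541 -0.0585  0.0003] per5 [-0.0433 -0.0468  0.0002]
.4747 .2588 .13 100 | twist 0.333 rows 4 | shift [ 0.  0. -0.] rows 1 per [ 0.  0. -0.] per5 [ 0.  0. -0.]
```

```bash
python3 -m creep '{"translation":[[-0.043,-0.047,0],[-0.043,-0.047,0],[-0.043,-0.047,0],[-0.043,-0.047,0],[-0.043,-0.047,0]],"twist":[0,0,0,0,0],"jaw":[-1,-1,-1,-1,-1]}'
python3 -m creep '{"translation":[[0,0,0],[0,0,0],[0,0,0],[0,0,0],[0,0,0]],"twist":[0.078,0.078,0.078,0.078,0.077],"jaw":[-1,-1,-1,-1,-1]}'
python3 -m creep '{"translation":[[0,0,0],[0,0,0],[0,0,0],[0,0,0],[0,0,0]],"twist":[0,0,0,0,0],"jaw":[-1,-1,-1,-1,-1]}'
python3 g.py ".4747 .2588 .031 95"
python3 - <<'E'
from h import *
q,d=grab('side','s5.png');W=world('side',d);Z=W[...,2]
m=(W[...,0]>.40)&(W[...,0]<.54)&(W[...,1]>.04)&(W[...,1]<.32)&(Z>.011)&(Z<.018);p=W[m]
for y in(.1,.14,.18,.22,.26):
  s=p[abs(p[:,1]-y)<.012];print(y,len(s),np.percentile(s[:,0],[1,99]).round(4) if len(s)>5 else '')
print(np.percentile(p[:,1],[1,99]).round(3));cv2.imwrite('pics/c5.png',cv2.resize(q[90:240,220:380],None,fx=4,fy=4,interpolation=cv2.INTER_CUBIC))
E
```

```text
time_s: 34.85
ee_pos: [0.4716, 0.2546, 0.1249]
ee_rot: [-3.139, -0.0, 2.269]
contact_force: [1.0, -0.1, -0.9]
finger_gap: 0.0306
finger_force: 20.0
time_s: 35.35
ee_pos: [0.4719, 0.2558, 0.1249]
ee_rot: [-3.139, 0.001, 1.653]
contact_force: [0.2, -0.3, -1.2]
finger_gap: 0.0305
finger_force: 20.0
time_s: 35.85
ee_pos: [0.4728, 0.2565, 0.1259]
ee_rot: [-3.141, 0.0, 1.659]
contact_force: [-0.3, -0.0, -1.2]
finger_gap: 0.0307
finger_force: 20.0
t 35.9 at [0.4728 0.2565 0.1259] 95.0 rp [-3.141  0.   ] gap 0.0307 F 20.0 [-0.3 -0.  -1.2]
.4747 .2588 .031 95 | twist 0.0 rows 1 | shift [0.004 0.004 0.19 ] rows 2 per [0.0021 0.0021 0.0949] per5 [0.0008 0.0008 0.038 ]
0.1 46 [0.4301 0.4996]
0.14 21 [0.4339 0.5014]
0.18 40 [0.4341 0.5031]
0.22 45 [0.4369 0.5073]
0.26 19 [0.4397 0.509 ]
[0.067 0.293]
```

View pics/c5.png

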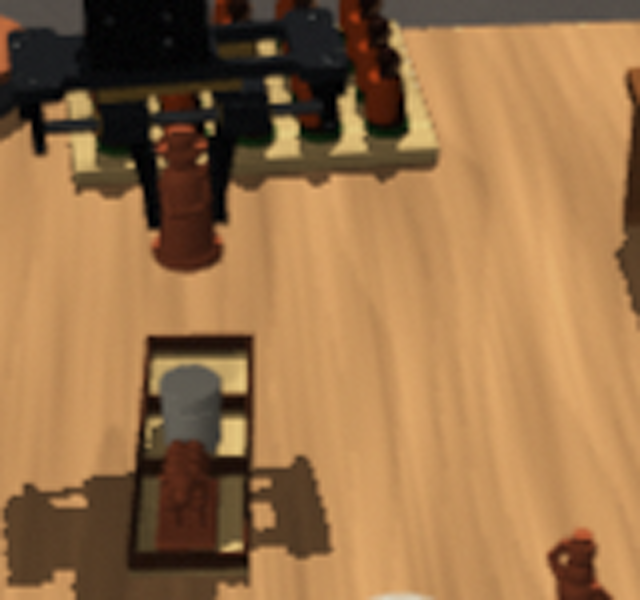

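The tray has not moved and the shepherd hangs upright at (187,200). I'll lower it into the end compartment.

```bash
python3 -m creep '{"translation":[[0.004,0.004,0.06],[0,0,0.06],[0,0,0.04],[0,0,0.022],[0,0,0]],"twist":[0,0,0,0,0],"jaw":[-1,-1,-1,-1,-1]}'
python3 -m creep '{"translation":[[0,0,0.003],[0,0,0.002],[0,0,0.001],[0,0,0.001],[0,0,0]],"twist":[0,0,0,0,0],"jaw":[-1,-1,-1,-1,-1]}'
```

```text
time_s: 36.4
ee_pos: [0.4739, 0.2583, 0.0338]
ee_rot: [-3.139, 0.001, 1.658]
contact_force: [0.7, 0.1, -0.5]
finger_gap: 0.0307
finger_force: 20.0
time_s: 36.9
ee_pos: [0.4749, 0.2588, 0.0319]
ee_rot: [3.141, -0.0, 1.658]
contact_force: [-0.4, -0.0, -1.0]
finger_gap: 0.0307
finger_force: 20.0
```

```bash
python3 -m creep '{"translation":[[0,0,0.001],[0,0,0.001],[0,0,0],[0,0,0],[0,0,0]],"twist":[0,0,0,0,0],"jaw":[-1,-1,-1,-1,-1]}'
```

```text
time_s: 37.4
ee_pos: [0.4748, 0.2588, 0.0307]
ee_rot: [3.141, 0.0, 1.658]
contact_force: [-0.3, -0.4, 1.4]
finger_gap: 0.0308
finger_force: 20.0
```

Contact. I'll release, rise, retreat and check.

```bash
python3 -m creep '{"translation":[[0,0,0.001],[0,0,0],[0,0,0],[0,0,0],[0,0,0]],"twist":[0,0,0,0,0],"jaw":[-1,-0.15,0.1,0.3,0.4]}'
python3 -m creep '{"translation":[[0,0,0],[0,0,-0.05],[0,0,-0.08],[0,0,-0.09],[0,0,-0.09]],"twist":[0,0,0,0,0],"jaw":[0.4,0.4,0.4,0.4,0.4]}'
python3 -m creep '{"translation":[[0.09,0,-0.03],[0.09,0,-0.03],[0.09,0,0],[0.09,0,0],[0.09,0,0]],"twist":[0,0,0,0,0],"jaw":[0.4,0.4,0.4,0.4,0.4]}'
python3 -m creep '{"translation":[[0,0,0],[0,0,0],[0,0,0],[0,0,0],[0,0,0]],"twist":[0,0,0,0,0],"jaw":[0.4,0.4,0.4,0.4,0.4]}'
python3 - <<'E'
from h import *
R=lambda a,w,h:cv2.resize(a,(w,h),interpolation=cv2.INTER_CUBIC)
p,d=grab('top','t6.png');q,e=grab('side','s6.png')
cv2.imwrite('pics/c6.png',np.vstack([R(p[190:340,180:520],790,348),np.hstack([R(q[140:240,220:380],390,244),R(q[240:360,205:405],400,244)])]))
for n,d in(('top',d),('side',e)):
  W=world(n,d);Z=W[...,2]
  for nm,(c,yaw,L) in {'long':((.470,.182),-3.5,.224),'short':((.4537,-.187),12.8,.172)}.items():
    a=np.radians(yaw);v=W[...,:2]-c;X=v[...,0]*np.cos(a)+v[...,1]*np.sin(a);Y=-v[...,0]*np.sin(a)+v[...,1]*np.cos(a)
    for lo,hi in({'long':((-.108,-.024),(-.02,.042),(.046,.108)),'short':((-.082,-.002),(.002,.082))}[nm]):
      m=(abs(X)<.04)&(Y>lo)&(Y<hi)&(Z>.024)&(Z<.1)
      if m.sum()>20:print(n,nm,lo,'X',np.percentile(X[m],[2,98]).round(3),'Y',np.percentile(Y[m],[2,98]).round(3),'z',np.percentile(Z[m],98).round(3))
E
python3 g.py
```

```text
time_s: 37.9
ee_pos: [0.4746, 0.2587, 0.0299]
ee_rot: [-3.142, 0.0, 1.658]
contact_force: [0.1, -0.1, -0.7]
finger_gap: 0.0534
finger_force: 0.0
time_s: 38.4
ee_pos: [0.4742, 0.2586, 0.1864]
ee_rot: [-3.141, 0.0, 1.658]
contact_force: [0.6, -0.2, -0.0]
finger_gap: 0.0608
finger_force: 0.0
time_s: 38.9
ee_pos: [0.455, 0.4844, 0.215]
ee_rot: [3.141, 0.0, 1.658]
contact_force: [0.5, -0.5, 0.7]
finger_gap: 0.0607
finger_force: 0.0
time_s: 39.4
ee_pos: [0.456, 0.4815, 0.2152]
ee_rot: [3.141, 0.001, 1.656]
contact_force: [0.1, -0.7, -0.1]
finger_gap: 0.0611
finger_force: 0.0
top long -0.108 X [-0.013  0.011] Y [-0.094 -0.04 ] z 0.056
top long -0.02 X [-0.017  0.016] Y [-0.005  0.029] z 0.053
top long 0.046 X [-0.015  0.015] Y [0.062 0.091] z 0.092
top short -0.082 X [-0.025  0.02 ] Y [-0.055 -0.026] z 0.075
top short 0.002 X [-0.024  0.026] Y [0.018 0.069] z 0.074
side long -0.108 X [-0.014  0.011] Y [-0.099 -0.046] z 0.053
side long -0.02 X [-0.018  0.016] Y [-0.008  0.027] z 0.051
side long 0.046 X [-0.017  0.015] Y [0.058 0.083] z 0.089
side short -0.082 X [-0.025  0.018] Y [-0.059 -0.033] z 0.072
side short 0.002 X [-0.028  0.024] Y [0.012 0.063] z 0.072
t 39.5 at [0.4557 0.482  0.2153] 94.9 rp [3.141 0.   ] gap 0.061 F 0.0 [-0.3 -0.2  0.6]
```

View pics/c6.png

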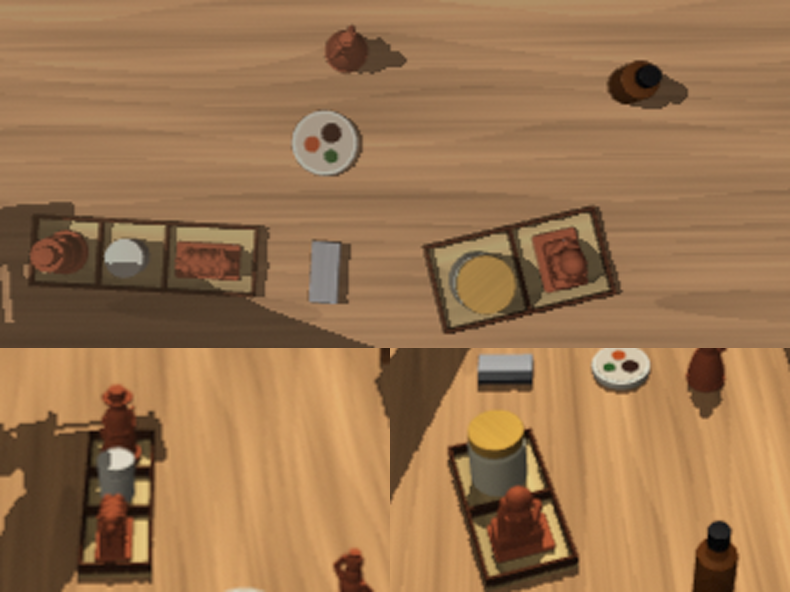

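All five pieces stand upright in their compartments. Heights match each piece plus the 4 mm floor, and all are centred within a few mm. The pitcher woman, bottle and dish are undisturbed.

```bash
python3 -c "
from station import *
print(hand_in())"
```

```text
the job is handed in; nothing more can be done
None
```

Both kits are made up and handed in: all five pieces stand upright in their compartments, centred to within a few mm by the cameras, and the pitcher woman, bottle and dish are still standing where they were; the hand-in returned no verdict.

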